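# Release, press and level the spring-up sill shelf

### The job

Free the spring-up shelf on the window sill: twist the bar handle of the spring latch beside its free end clockwise all the way to its stop and let it spring back, so the shelf pops up and the latch plate swings back in below its foot. Then grip the wing handle of the levelling screw at the shelf's free end, press the shelf down until its foot stands on the latch plate, and turn the screw until the bubble of the spirit level on the shelf rests between its two lines. Finish while still gripping and pressing it down with the bubble centred (do not let go; a colleague will tighten the lock nut), and leave the cleaning things around it where they are.

Things in the scene. Friction and masses are not known exactly. Their poses are not given: they have to be found in the camera images.
- fixture: dark steel base rail of the shelf, fixed on the sill, 130 x 460 x 12 mm. Origin on its underside, straight below the screw's axis when the shelf is level; +y runs along the shelf from screw to hinge, z up. Hinge axis: horizontal, parallel to x, at y = 280 mm, 62 mm above the sill. Latch axis: vertical, at y = -105 mm.
- latch_grip (a point): middle of the steel bar handle of the spring latch, 96 mm above the sill, on the latch's vertical turning axis. The bar is 56 mm long (along this point's y axis), 12 mm wide (its x axis) and 28 mm tall (78 to 106 mm above the sill); below it is only a round 18 mm shaft down to 40 mm. Grip it from above across its width.
- latch: spring latch, handle and plate in one. Origin on its axis at sill height, z up; at rest its axes are the fixture's. Turns clockwise from above, 0 to 1.2 rad (hard stop); a spring, 0.15 to 0.33 N m, returns it. The flat steel plate along its +y is 24 mm wide, reaches 100 mm, top 40 and underside 34 mm above the sill; at rest its tip laps the foot's edge by 11 mm, at the start over the foot.
- shelf (a joint): tilt of the shelf (rad), an aluminium board 100 x 305 x 6 mm: 0 = level, positive = free (screw) end high. Starts at about -0.05, held down by the latch plate; springs up to its stop at 0.07 when the latch opens. The spring lifts with 3 to 8 N at the screw, so it rises again if let go. Damped: press it at about 25 mm/s.
- screw_grip (a point): middle of the black wing handle of the levelling screw, on its axis, 280 mm from the shelf's hinge axis, 34 mm above that axis when level (96 mm above the sill). Wing 44 mm long (this point's x), 14 mm wide (y), 28 mm tall (10 to 38 mm above the shelf top), on a hub of 22 mm diameter. The point turns and tilts with screw and shelf.
- screw: the levelling screw with its wing handle; origin on its axis at the shelf's top face, z up the screw. Clockwise seen from above drives the foot down 4 mm per rad, raising the free end when the foot stands on the plate. Starts 0.5 to 1.35 rad short of level (turn clockwise); stops 1.2 rad beyond level. Holds its angle by friction, 0.06 N m.
- foot: the screw's foot, a rubber disc 32 mm diameter, 5 mm thick, below the shelf on the screw's axis; origin at the centre of its underside, z up. It does not turn, only moves up and down with the screw.
- bubble (a joint): position of the bubble along the vial (m): 0 = midway between the lines, positive = towards the screw (free end high), limits +-0.03. About 1.5 m per rad of shelf tilt, so about 21 mm per rad of screw turn while the foot stands on the plate. It follows the tilt within about a second.
- bubble_mid (a point): top of the pale bubble, 20 mm long and 11 mm wide, in the vial of the spirit level.
- vial_mid (a point): top of the vial midway between its two black lines (27 mm clear between them), on the spirit level fixed along the shelf, a grey bar 190 x 30 x 24 mm with its middle 165 mm from the screw axis; the bar's top is 24 mm and the vial's top 32 mm above the shelf's top face.
- caddy: white plastic bucket caddy 160 x 190 x 150 mm, with handle 220 mm tall; origin under its centre. Bystander.
- sprayer: glass spray bottle with black head and steel trigger, 76 mm diameter, 210 mm tall; origin under its centre. Bystander.
- pole: telescoping aluminium pole, 620 mm long, 25 to 29 mm thick, lying along y; origin under its middle. Bystander.

How it is judged:
By the outcome, as a careful person would: the job done as asked, in the order asked, and still so for the second after the job is handed in, while the arm keeps its last pose, push and grip.
It also fails if it takes over 67 s, if anything falls off the work surface, if the arm or the gripper's body presses on something with over 40 N, if the wrist force passes 120 N, or if a joint passes its speed limit or range.

### The arm

A 6-joint arm with a two-finger parallel gripper is mounted at the origin on the work surface. World frame = base frame: x ahead of the robot, y to its left, z up, the work surface at z = 0. Lengths are in m, angles in degrees, forces in N, time in s.
With the tool pointing down it reaches from about 0.4 to 0.825 m from the base axis. Payload 7 kg.
Tool frame: the origin (TCP) lies midway between the tips of the shut fingers; the grasp point (between the pads) lies 19 mm behind it; z points along the fingers, y is the line along which they close (so a half turn about z gives the same grasp; the last joint's range is limited). The gripper opens to 88 mm and grips with 3 to 60 N. Pads are 19 mm wide; open, the fingers measure 130 mm over their backs; the gripper's body (78 mm by 193 mm) begins 47 mm behind the grasp point.
Start: joints at [-46.862, 20.546, 0.682, 0, -70.136, -16.507], TCP at [0.303, -0.603, 0.227] pointing down, gripper open.
Joint ranges: [-176.03, 176.03], [-82.01, 121.73], [-58.28, 71.71], [-173.87, 95.51], [-174.79, -0.11], [-173.66, 173.66]. Speed limits (degrees/s): [136.94, 136.94, 172.46, 180, 180, 180].

### API

Orientations are given as [roll, pitch, yaw] about the fixed x, y, z axes, in that order (R = Rz(yaw) Ry(pitch) Rx(roll)).
In Python, from plant import ctrl gives the robot as it stands. The module is installed in compiled form; this text tells all that it offers.
- The arm moves only by the tool send_rows, never from a script. Its argument "plan" is a list that holds one entry, the list of rows, each a list of 6 numbers: the shift along the tool's x, y, z in normalised numbers (1 is 50 cm), then the turn, a rotation vector about the tool's x, y, z in a scale on which 1.0 is 360 degrees. A call has 1 to 8 rows; each row is the pose to reach, as a shift and turn from the pose commanded when the call began, along the tool's axes at that moment; what a row does not reach only later rows make up. A row lasts 1/12 s, in which the tool goes at most 41.7 mm and 7.16 degrees, less where a joint would pass 70% of its speed; a pose out of reach is approached as far as the arm can. Shift and turn numbers lie between -1 and 1, and a call with a number outside is refused. A call with a gripper value outside its range is refused whole. "fingers" is the opening, from 0 (shut) to 1 (fully open), set as the call begins (left out, the last holds). The fingers move at their own pace and stop on an object; the grip force is fixed at half the most. Time passes only in rows, so rows that repeat a pose let the fingers close. It gives the time, the measured TCP pose, the force, the opening and the grip force at its end, in the units of the state.
- ctrl.get_obs(): the state, without advancing time (a new reading comes with each control period).
- ctrl.snapshot(name): name is "side" or "top"; returns a dict with "img" (384x512x3 uint8, red, green, blue), "K" (3x3 intrinsics, pixels), "pose" (4x4, takes a point from camera to world coordinates). Camera axes: x right, y down, z forward; pixel columns grow to the right and rows downward; lengths in m; the calibration is good to about 2 mm. A picture is of the moment at which its call begins. There is no depth.
- ctrl.close_job(): hands the job in; it is judged then, once.
The state is a dict: "clock": time; "joint_pos": joint angles; "qvel": joint speeds; "tau": joint torques, N m; "tool_pos": TCP position; "orientation": TCP orientation; "force": force on the tool from outside, world axes, zero at the start; "moment": the same for the moment, N m; "opening": finger opening in m; "gripper_force": force on a finger pad.
Only numpy, scipy, OpenCV 4.12 (cv2) and the standard library are available. Lean on these libraries where they do the work, as an engineer would, in place of code of your own. Each camera call takes 0.05 s, during which the arm holds its last target. There are 200 camera calls.

## Working session

There is one attempt and no reset: what is moved stays moved. The work goes in short steps, Python scripts to look and compute and a tool call to move; the robot and the scene stay as the last step left them, time stands still between calls to the robot, and variables do not carry over. Pictures are saved under pics/ and viewed, at most 10 in all, crops included, and the job is handed in when it is done.

Besides the shell and the picture viewer there is one more tool, called after "Emit:" as name(argument=value, ...) on one line, values as JSON. send_rows: Moves the arm, as the interface text tells. Its arguments: {"type":"object","properties":{"plan":{"type":"array","items":{"type":"array","items":{"type":"array","items":{"type":"number"}}}},"fingers":{"type":"number"}},"required":["plan"]}

```bash
mkdir -p pics; ls
python3 - <<'E'
from plant import ctrl
import cv2,numpy as np
np.set_printoptions(precision=4,suppress=True)
print(ctrl.get_obs())
for n in("side","top"):
    s=ctrl.snapshot(n);cv2.imwrite(f"pics/{n}0.png",s["img"][:,:,::-1]);print(n,s["K"],s["pose"])
E
```

```text
pics
{'clock': 0.0, 'joint_pos': array([-46.8629,  20.5918,   0.6344,  -0.022 , -70.1345, -16.5078]), 'qvel': array([ 0.0387,  0.0399,  0.0351, -0.0871, -0.0745,  0.0855]), 'tau': array([  0.0012, -58.2724,  29.3067,   6.9973,   0.007 ,  -0.0002]), 'tool_pos': array([ 0.3023, -0.603 ,  0.2256]), 'orientation': array([ 179.9061,   -0.0063, -153.3782]), 'force': array([0.0525, 1.1896, 0.2562]), 'moment': array([ 0.0385,  0.0441, -0.0302]), 'gripper_force': 0.0, 'opening': 0.08764087850567447}
side [[390.8011   0.     255.3477]
 [  0.     390.8011 189.3686]
 [  0.       0.       1.    ]] [[-0.8458 -0.2777  0.4555  0.0249]
 [-0.5331  0.473  -0.7015  0.9152]
 [-0.0207 -0.8362 -0.5481  0.8376]
 [ 0.      0.      0.      1.    ]]
top [[359.319    0.     261.07  ]
 [  0.     359.319  196.6412]
 [  0.       0.       1.    ]] [[-0.0176 -0.9954  0.0944  0.5282]
 [-0.9998  0.0177  0.0009 -0.0079]
 [-0.0026 -0.0943 -0.9955  1.1552]
 [ 0.      0.      0.      1.    ]]
```

View pics/side0.png

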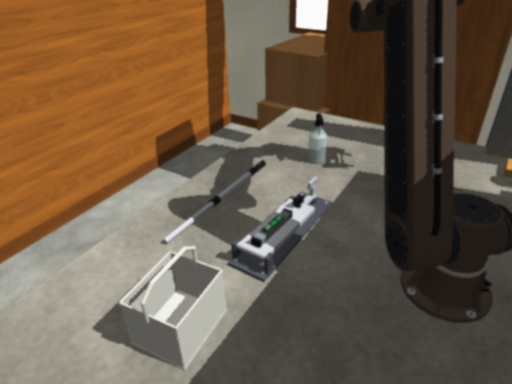

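View pics/top0.png

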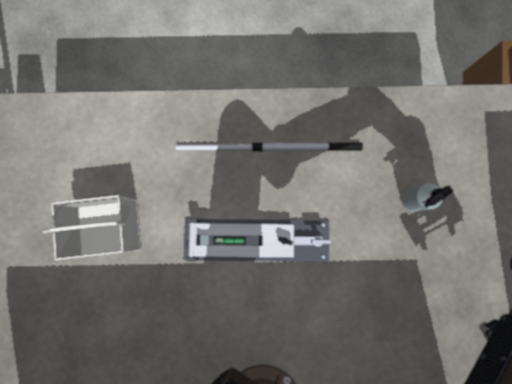

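The side view has the caddy at (175,300), the pole from (165,240) to (265,163), the fixture from (232,265) to (328,195) and the sprayer at (318,140). In the top view the fixture spans (184–330, 217–262), the wing is near (285,239), the latch bar near (318,241), and the green vial near (230,240). I'll enlarge both around the fixture.

Run:
```python
import cv2,numpy as np
t=cv2.imread("pics/top0.png")[205:275,180:340];s=cv2.imread("pics/side0.png")[170:280,225:335]
t=cv2.resize(t,None,fx=5,fy=5,interpolation=cv2.INTER_CUBIC);cv2.imwrite("pics/t_c.png",t)
cv2.imwrite("pics/s_c.png",cv2.resize(s,None,fx=5,fy=5,interpolation=cv2.INTER_CUBIC))
```

```text
(no output)
```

View pics/t_c.png

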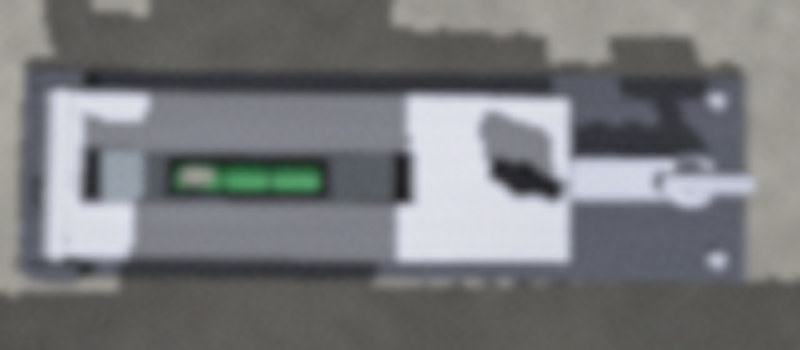

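View pics/s_c.png

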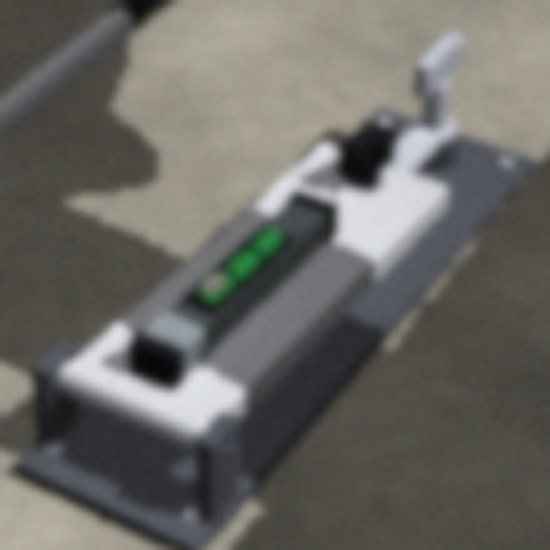

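The top crop puts the latch bar at crop (657–755, 184), lying along the shelf, and the dark wing from about (490,168) to (562,188), with its grey shadow above. The bubble is at (197,176), at the hinge end of the vial. The side crop shows the bar from (425,85) to (460,40) and the wing at about (365,150).

```bash
cat > h.py <<'E'
import cv2,numpy as np
from scipy.spatial.transform import Rotation as R
from plant import ctrl
np.set_printoptions(precision=4,suppress=True)
def ray(s,px):
    d=np.linalg.inv(s["K"])@[px[0],px[1],1.];return s["pose"][:3,3],s["pose"][:3,:3]@d
def plane(s,px,z):
    o,d=ray(s,px);return o+d*(z-o[2])/d[2]
def tri(s1,p1,s2,p2):
    A=0;b=0;L=[]
    for s,p in((s1,p1),(s2,p2)):
        o,d=ray(s,p);d=d/np.linalg.norm(d);P=np.eye(3)-np.outer(d,d);A=A+P;b=b+P@o;L.append((P,o))
    x=np.linalg.solve(A,b);return x,[np.linalg.norm(P@(x-o)) for P,o in L]
def blob(s,box,f):
    x0,y0,x1,y1=box;c=s["img"][y0:y1,x0:x1].astype(np.uint8)
    c=cv2.resize(c,None,fx=5,fy=5,interpolation=cv2.INTER_CUBIC)
    m=f(c.astype(int)).astype(np.uint8)
    cs=cv2.findContours(m,cv2.RETR_EXTERNAL,cv2.CHAIN_APPROX_NONE)[0];k=max(cs,key=cv2.contourArea)
    (cx,cy),wh,a=cv2.minAreaRect(k)
    sc=lambda p:(np.array(p)+.5)/5-.5+[x0,y0]
    return sc((cx,cy)),np.array(wh)/5,a,sc(cv2.boxPoints(((cx,cy),wh,a)))
def togo(p,yaw):
    "tool-frame shift (cm) and rotvec (deg) to TCP p, pointing down with yaw"
    o=ctrl.get_obs();T=R.from_euler("xyz",o["orientation"],degrees=True);G=R.from_euler("xyz",[180,0,yaw],degrees=True)
    print("tcp",o["tool_pos"],"ori",o["orientation"],"F",o["force"],"t",round(o["clock"],2),"open",o["opening"],"grip",o["gripper_force"])
    print("shift cm",T.inv().apply(np.array(p)-o["tool_pos"])*100,"rot",(T.inv()*G).as_rotvec(degrees=True))
E
python3 - <<'E'
from h import *
s,t=ctrl.snapshot("side"),ctrl.snapshot("top")
u=lambda c:np.array([180,205])+(np.array(c)+.5)/5-.5
v=lambda c:np.array([225,170])+(np.array(c)+.5)/5-.5
for c in((22,65),(745,70),(20,278),(745,285),(717,100),(717,260)):print("rail",plane(t,u(c),.012))
print("latch",tri(t,u((706,184)),s,v((443,64))),"plane.106",plane(t,u((657,184)),.106),plane(t,u((755,184)),.106))
dark=lambda c:c.max(2)<50
a=blob(t,(270,228,296,246),dark);b=blob(s,(290,190,306,210),dark)
print("wing top",a,"side",b);print(tri(t,a[0],s,b[0]))
print("wing box z.1",[plane(t,p,.09)[:2] for p in a[3]])
for c in((490,168),(562,188)):print(plane(t,u(c),.09))
togo((0,0,.3),-90)
E
```

```text
rail [0.574  0.2394 0.012 ]
rail [ 0.5627 -0.22    0.012 ]
rail [0.4402 0.2403 0.012 ]
rail [ 0.4279 -0.2153  0.012 ]
rail [ 0.544  -0.2016  0.012 ]
rail [ 0.4437 -0.1982  0.012 ]
latch (array([ 0.4924, -0.1807,  0.0921]), [np.float64(0.001654562748453769), np.float64(0.0016545627484536567)]) plane.106 [ 0.4948 -0.1493  0.106 ] [ 0.4938 -0.206   0.106 ]
wing top (array([284.6266, 240.0938]), array([11.2487,  3.7496]), 7.352379322052002, array([[278.8086, 241.2334],
       [279.2884, 237.5146],
       [290.4446, 238.9541],
       [289.9648, 242.6729]])) side (array([297.3412, 200.5353]), array([ 8.7798, 11.1566]), 14.03624439239502, array([[291.7294, 204.8824],
       [294.4353, 194.0588],
       [302.9529, 196.1882],
       [300.2471, 207.0118]]))
(array([ 0.4989, -0.075 ,  0.0747]), [np.float64(0.0001503566916312628), np.float64(0.00015035669163126683)])
wing box z.1 [array([ 0.4965, -0.0568]), array([ 0.5073, -0.0584]), array([ 0.5025, -0.0912]), array([ 0.4917, -0.0895])]
[ 0.5054 -0.0534  0.09  ]
[ 0.493  -0.0955  0.09  ]
tcp [ 0.3024 -0.6031  0.226 ] ori [ 179.942    -0.0075 -153.371 ] F [-0.1515  1.3168 -0.6223] t 0.2 open 0.08778206770082538 grip 0.0
shift cm [ 0.0011 67.479  -7.3332] rot [  0.0561   0.0254 -63.371 ]
```

Units first: shifts go in shares of 50 cm and turns go in shares of 360 degrees. So -36.2 cm is -0.724, 29.3 cm is 0.586, -62 degrees is -0.1722.

Emit:
send_rows(plan=[[[-0.724, 0.586, 0.04, 0, 0, -0.1722], [-0.724, 0.586, 0.04, 0, 0, -0.1722], [-0.724, 0.586, 0.04, 0, 0, -0.1722], [-0.724, 0.586, 0.04, 0, 0, -0.1722], [-0.724, 0.586, 0.04, 0, 0, -0.1722], [-0.724, 0.586, 0.04, 0, 0, -0.1722], [-0.724, 0.586, 0.04, 0, 0, -0.1722], [-0.724, 0.586, 0.04, 0, 0, -0.1722]]], fingers=1)

```text
clock: 0.87
tool_pos: [0.4403, -0.2981, 0.2123]
orientation: [-180.0, 0.0, -95.7]
force: [1.0, -1.5, -0.2]
opening: 0.0878
gripper_force: 0.0
```

Run:
```python
from h import *
togo((.4945,-.179,.14),-91.5);print(ctrl.get_obs()["joint_pos"])
```

```text
tcp [ 0.4403 -0.2981  0.2123] ori [-179.9792    0.0001  -95.7279] F [ 0.9916 -1.5314 -0.1537] t 0.87 open 0.08777812412038363 grip 0.0
shift cm [-12.3958  -4.1972   7.2325] rot [-0.0208 -0.0007 -4.2279]
[-12.9618   7.6329 -18.5709  -0.003  -63.7755   7.2353]
```

Scaled: -11.5 cm is -0.23, 6 cm is 0.12, -4 degrees is -0.0111.

Emit:
send_rows(plan=[[[-0.23, -0.08, 0.12, 0, 0, -0.0111], [-0.23, -0.08, 0.12, 0, 0, -0.0111], [-0.23, -0.08, 0.12, 0, 0, -0.0111], [-0.23, -0.08, 0.12, 0, 0, -0.0111], [-0.23, -0.08, 0.12, 0, 0, -0.0111], [-0.23, -0.08, 0.12, 0, 0, -0.0111], [-0.23, -0.08, 0.12, 0, 0, -0.0111]]])

```text
clock: 1.45
tool_pos: [0.492, -0.1905, 0.1527]
orientation: [-180.0, -0.0, -92.1]
force: [-0.0, -0.6, 0.7]
opening: 0.0876
gripper_force: 0.0
```

Run:
```python
from h import *
togo((.4945,-.179,.078),-91.5)
s,t=ctrl.snapshot("side"),ctrl.snapshot("top")
a=np.hstack([cv2.resize(s["img"][150:270,240:340],(400,480),interpolation=2),cv2.resize(t["img"][190:290,250:350],(400,480)[:1]*2,interpolation=2).repeat(1,0) if 0 else cv2.resize(t["img"][180:300,250:350],(400,480),interpolation=2)])
cv2.imwrite("pics/a1.png",a[:,:,::-1])
```

```text
tcp [ 0.492  -0.1905  0.1527] ori [-179.9772   -0.013   -92.0767] F [-0.0019 -0.5571  0.7067] t 1.45 open 0.0875829583671074 grip 0.0
shift cm [-1.1612 -0.2057  7.4735] rot [-0.0228 -0.0131 -0.5767]
```

View pics/a1.png

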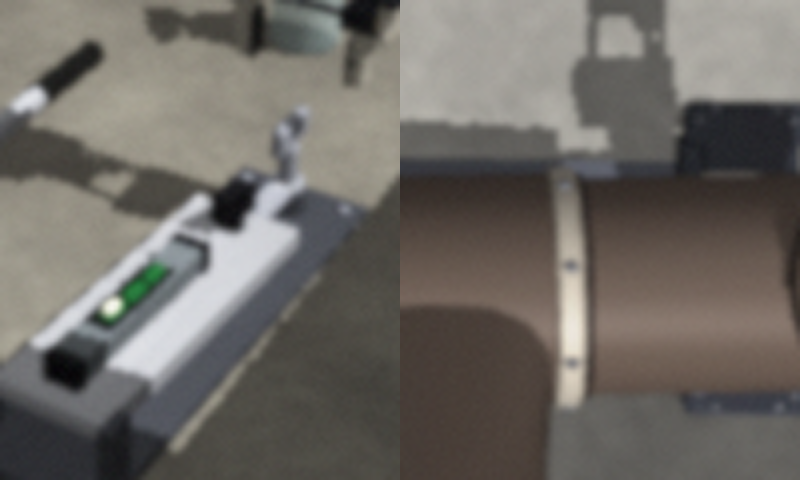

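The side crop has a clear view of the latch bar at (292,130) and the wing at (235,200). The black gripper finger is coming in at the top right, (355,40). The top view is blocked by the arm. I'll centre the gripper over the latch, then go down.

Scaled: 4 cm is 0.08, 3 cm is 0.06, -0.5 degrees is -0.0014.

Emit:
send_rows(plan=[[[-0.006, -0.004, 0.06, 0, 0, -0.0014], [-0.006, -0.004, 0.08, 0, 0, -0.0014], [-0.006, -0.004, 0.08, 0, 0, -0.0014], [-0.006, -0.004, 0.08, 0, 0, -0.0014], [-0.006, -0.004, 0.08, 0, 0, -0.0014]]])

```text
clock: 1.97
tool_pos: [0.4945, -0.1876, 0.1133]
orientation: [-180.0, -0.0, -91.6]
force: [0.1, -0.4, 0.8]
opening: 0.0876
gripper_force: 0.0
```

Run:
```python
from h import *
togo((.4945,-.179,.078),-91.5)
s=ctrl.snapshot("side")
P=np.linalg.inv(s["pose"])
o=ctrl.get_obs()["tool_pos"]
for d in((0,0,0),(.044,0,0),(-.044,0,0)):
    q=s["K"]@(P@np.r_[o+d,1])[:3];print((q[:2]/q[2]-[250,140])*6)
cv2.imwrite("pics/a2.png",cv2.resize(s["img"][140:230,250:350],None,fx=6,fy=6,interpolation=2)[:,:,::-1])
```

```text
tcp [ 0.4945 -0.1876  0.1133] ori [-179.9542   -0.0238  -91.5994] F [ 0.1485 -0.382   0.7554] t 1.97 open 0.08756866453954264 grip 0.0
shift cm [-0.8623  0.0225  3.5249] rot [-0.0458 -0.0238 -0.0994]
[379.9973 217.6232]
[312.8996 198.3482]
[449.0665 237.4645]
```

View pics/a2.png

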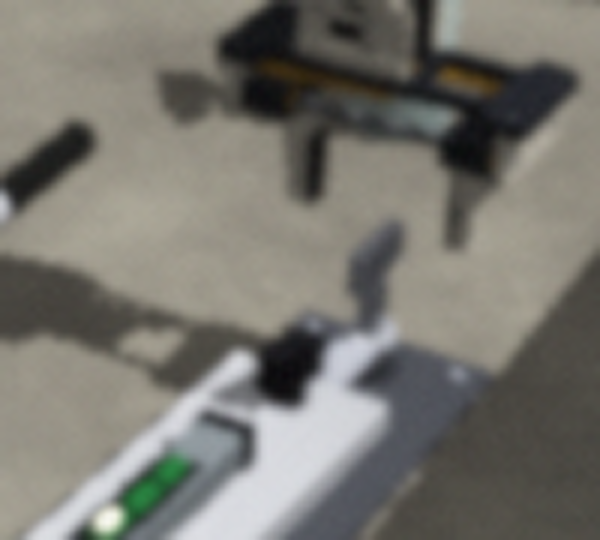

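The finger tips are at (312,195) and (455,245), as projected, and they straddle the bar at (375,255). Going down onto it.

Scaled: 3.5 cm is 0.07, 2.5 cm is 0.05.

Emit:
send_rows(plan=[[[-0.017, 0, 0.02, 0, 0, 0], [-0.017, 0, 0.05, 0, 0, 0], [-0.017, 0, 0.07, 0, 0, 0], [-0.017, 0, 0.07, 0, 0, 0], [-0.017, 0, 0.07, 0, 0, 0]]])

```text
clock: 2.43
tool_pos: [0.4943, -0.1787, 0.0774]
orientation: [180.0, -0.0, -91.6]
force: [0.5, 1.1, 0.0]
opening: 0.0878
gripper_force: 0.0
```

Emit:
send_rows(plan=[[[0, 0, 0, 0, 0, 0], [0, 0, 0, 0, 0, 0], [0, 0, 0, 0, 0, 0], [0, 0, 0, 0, 0, 0], [0, 0, 0, 0, 0, 0], [0, 0, 0, 0, 0, 0], [0, 0, 0, 0, 0, 0], [0, 0, 0, 0, 0, 0]]], fingers=0)

```text
clock: 3.1
tool_pos: [0.4943, -0.1785, 0.0773]
orientation: [-180.0, -0.0, -91.6]
force: [-0.0, 0.2, -0.1]
opening: 0.0403
gripper_force: 0.0
```

Emit:
send_rows(plan=[[[0, 0, 0, 0, 0, 0], [0, 0, 0, 0, 0, 0], [0, 0, 0, 0, 0, 0], [0, 0, 0, 0, 0, 0], [0, 0, 0, 0, 0, 0], [0, 0, 0, 0, 0, 0], [0, 0, 0, 0, 0, 0], [0, 0, 0, 0, 0, 0]]])

```text
clock: 3.77
tool_pos: [0.4939, -0.1785, 0.0776]
orientation: [180.0, -0.0, -91.6]
force: [-2.2, 1.8, 5.4]
opening: 0.012
gripper_force: 65.8
```

Scaled: 40 degrees is 0.1111.

Emit:
send_rows(plan=[[[0, 0, 0, 0, 0, 0.0139], [0, 0, 0, 0, 0, 0.0278], [0, 0, 0, 0, 0, 0.0417], [0, 0, 0, 0, 0, 0.0556], [0, 0, 0, 0, 0, 0.0694], [0, 0, 0, 0, 0, 0.0833], [0, 0, 0, 0, 0, 0.0972], [0, 0, 0, 0, 0, 0.1111]]])

```text
clock: 4.43
tool_pos: [0.4942, -0.1785, 0.0776]
orientation: [-180.0, -0.0, -131.8]
force: [-1.1, 0.5, 4.0]
opening: 0.0121
gripper_force: 65.7
```

Scaled: 28 degrees is 0.0778.

Emit:
send_rows(plan=[[[0, 0, 0, 0, 0, 0.0139], [0, 0, 0, 0, 0, 0.0278], [0, 0, 0, 0, 0, 0.0417], [0, 0, 0, 0, 0, 0.0528], [0, 0, 0, 0, 0, 0.0639], [0, 0, 0, 0, 0, 0.0722], [0, 0, 0, 0, 0, 0.0778], [0, 0, 0, 0, 0, 0.0778]]])

```text
clock: 5.1
tool_pos: [0.4943, -0.1787, 0.0776]
orientation: [-180.0, -0.0, -159.6]
force: [-1.4, -0.4, 3.7]
opening: 0.0118
gripper_force: 65.8
```

```bash
python3 -c "
from plant import ctrl
print(ctrl.get_obs())"
```

```text
{'clock': 5.1, 'joint_pos': array([ 1.54721105e+00,  1.51831857e+01, -2.91346526e+01,  3.41553669e-02,
       -4.56845393e+01, -7.11910498e+01]), 'qvel': array([-0.03048994,  0.02804018, -0.02687536, -0.07523922,  0.04582763,
        4.00960992]), 'tau': array([  0.16400174, -42.22006917,  21.95574582,   4.57528621,
         0.47956936,  -1.03085462]), 'tool_pos': array([ 0.49432586, -0.17867924,  0.07755242]), 'orientation': array([-1.79977636e+02, -1.01344279e-02, -1.59619979e+02]), 'force': array([-1.36467202, -0.35643651,  3.74941415]), 'moment': array([-0.20140291,  0.52372684,  0.3382701 ]), 'gripper_force': 65.75750917196274, 'opening': 0.01179375345407574}
```

Scaled: 2.5 degrees is 0.0069.

Emit:
send_rows(plan=[[[0, 0, 0, 0, 0, 0.0028], [0, 0, 0, 0, 0, 0.0056], [0, 0, 0, 0, 0, 0.0069], [0, 0, 0, 0, 0, 0.0069], [0, 0, 0, 0, 0, 0.0069], [0, 0, 0, 0, 0, 0.0069]]])

```text
clock: 5.6
tool_pos: [0.4943, -0.1787, 0.0776]
orientation: [-180.0, -0.0, -162.0]
force: [-2.4, -1.0, 5.4]
opening: 0.0122
gripper_force: 65.4
```

```bash
python3 -c "
from plant import ctrl
o=ctrl.get_obs();print(o['moment'],o['orientation'],o['joint_pos'][5])"
```

```text
[-0.2411752   0.79421445  0.72861439] [-1.79971816e+02 -1.12207804e-02 -1.62005661e+02] -73.58495956346967
```

Scaled: 1.5 degrees is 0.0042.

Emit:
send_rows(plan=[[[0, 0, 0, 0, 0, 0.0042], [0, 0, 0, 0, 0, 0.0042], [0, 0, 0, 0, 0, 0.0042], [0, 0, 0, 0, 0, 0.0042], [0, 0, 0, 0, 0, 0.0042], [0, 0, 0, 0, 0, 0.0042]]])

```text
clock: 6.1
tool_pos: [0.4944, -0.1787, 0.0776]
orientation: [-180.0, -0.0, -163.5]
force: [-1.9, -0.9, 5.0]
opening: 0.0121
gripper_force: 62.4
```

Run:
```python
from h import *
o=ctrl.get_obs();print(o['moment'],o['orientation'])
s=ctrl.snapshot("side")
cv2.imwrite("pics/a3.png",cv2.resize(s["img"][150:240,250:350],None,fx=6,fy=6,interpolation=2)[:,:,::-1])
```

```text
[-0.4075  0.7755  0.9699] [-179.9639   -0.0124 -163.4727]
```

View pics/a3.png

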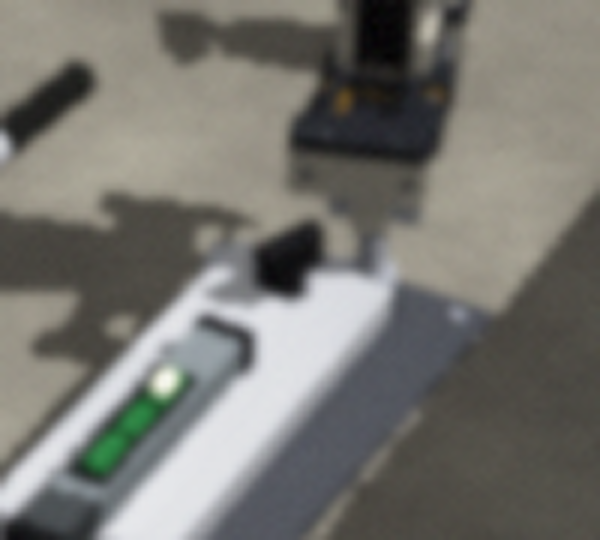

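The shelf has popped up, with the bubble now at the screw end, (165,380), and the moment shows the latch on its stop. I'll guide the latch back and release it there, so the opening fingers stay clear of the shelf.

Scaled: -48 degrees is -0.1333.

Emit:
send_rows(plan=[[[0, 0, 0, 0, 0, -0.0167], [0, 0, 0, 0, 0, -0.0333], [0, 0, 0, 0, 0, -0.05], [0, 0, 0, 0, 0, -0.0667], [0, 0, 0, 0, 0, -0.0833], [0, 0, 0, 0, 0, -0.1], [0, 0, 0, 0, 0, -0.1167], [0, 0, 0, 0, 0, -0.1333]]])

```text
clock: 6.82
tool_pos: [0.4941, -0.1785, 0.0775]
orientation: [180.0, -0.0, -115.3]
force: [-3.6, 1.1, 5.6]
opening: 0.0117
gripper_force: 61.7
```

Scaled: -16 degrees is -0.0444.

Emit:
send_rows(plan=[[[0, 0, 0, 0, 0, -0.0139], [0, 0, 0, 0, 0, -0.025], [0, 0, 0, 0, 0, -0.0333], [0, 0, 0, 0, 0, -0.0389], [0, 0, 0, 0, 0, -0.0444], [0, 0, 0, 0, 0, -0.0444], [0, 0, 0, 0, 0, -0.0444]]])

```text
clock: 7.4
tool_pos: [0.494, -0.1784, 0.0775]
orientation: [180.0, 0.0, -99.6]
force: [-2.5, 1.6, 6.5]
opening: 0.0119
gripper_force: 61.7
```

Emit:
send_rows(plan=[[[0, 0, 0, 0, 0, 0], [0, 0, 0, 0, 0, 0], [0, 0, 0, 0, 0, 0], [0, 0, 0, 0, 0, 0], [0, 0, 0, 0, 0, 0], [0, 0, 0, 0, 0, 0], [0, 0, 0, 0, 0, 0], [0, 0, 0, 0, 0, 0]]], fingers=1)

```text
clock: 8.07
tool_pos: [0.4942, -0.1785, 0.0771]
orientation: [180.0, 0.0, -99.6]
force: [-0.4, 0.0, -0.1]
opening: 0.0595
gripper_force: 0.0
```

Scaled: -10 cm is -0.2, -9 cm is -0.18.

Emit:
send_rows(plan=[[[0, 0, 0, 0, 0, 0], [0, 0, 0, 0, 0, 0], [0, 0, -0.02, 0, 0, 0], [0, 0, -0.08, 0, 0, 0], [0, 0, -0.14, 0, 0, 0], [0, 0, -0.18, 0, 0, 0], [0, 0, -0.2, 0, 0, 0], [0, 0, -0.2, 0, 0, 0]]])

```text
clock: 8.73
tool_pos: [0.4958, -0.1787, 0.1805]
orientation: [-179.7, 0.0, -99.6]
force: [1.2, -1.2, 0.0]
opening: 0.0878
gripper_force: 0.0
```

Run:
```python
from h import *
s,t=ctrl.snapshot("side"),ctrl.snapshot("top")
cv2.imwrite("pics/a4s.png",s["img"][:,:,::-1]);cv2.imwrite("pics/a4t.png",t["img"][:,:,::-1])
a=np.hstack([cv2.resize(s["img"][165:245,255:335],None,fx=5,fy=5,interpolation=2),cv2.resize(t["img"][200:280,260:340],None,fx=5,fy=5,interpolation=2)])
cv2.imwrite("pics/a4.png",a[:,:,::-1])
dark=lambda c:c.max(2)<50
print(blob(s,(285,180,309,203),dark))
togo((.5,-.07,.15),-91.5)
```

```text
(array([297.561 , 192.3384]), array([ 8.0423, 12.3237]), 32.195735931396484, array([[290.875 , 195.4102],
       [297.4413, 184.9815],
       [304.247 , 189.2666],
       [297.6807, 199.6953]]))
tcp [ 0.494  -0.1784  0.1773] ori [-179.9836    0.026   -99.5862] F [ 0.324  -0.1157 -1.3591] t 8.83 open 0.08756345303083465 grip 0.0
shift cm [-10.7841   1.2159   2.7299] rot [-0.0182  0.0248 -8.0862]
```

View pics/a4.png

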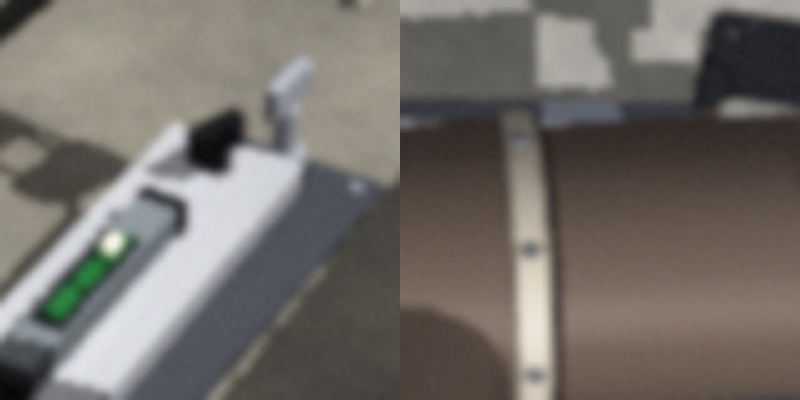

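The latch is back at rest under the shelf end, with the bar at (290,85) and parallel to the shelf again. The shelf is up and the wing is at (215,140). The screw hasn't turned, so I'll take the wing direction from the first, unobstructed top picture.

Run:
```python
from h import *
t=ctrl.snapshot("top");s=ctrl.snapshot("side")
t["img"]=cv2.imread("pics/top0.png")[:,:,::-1]
s0=dict(s,img=cv2.imread("pics/side0.png")[:,:,::-1])
print(t["img"][234:246,274:296].max(2))
for th in(40,60,75):
    f=lambda c:c.max(2)<th
    a=blob(t,(275,232,294,247),f);c=a[3];
    x0,y0=275,232
    im=cv2.resize(t["img"][232:247,275:294],None,fx=5,fy=5,interpolation=2).max(2)
    ys,xs=np.nonzero(im<th);C=np.cov(xs,ys);w,v=np.linalg.eigh(C);v=v[:,1]
    ce=np.array([xs.mean(),ys.mean()]);ce=(ce+.5)/5-.5+[x0,y0]
    p,q=plane(t,ce,.092),plane(t,ce+10*v,.092);d=q-p
    b0=blob(s0,(288,188,308,212),f)
    print(th,"px",ce,"len",4*np.sqrt(w)/5,"pos",p[:2],"dir deg from y",np.degrees(np.arctan2(-d[0],d[1]))%180,"rect",a[1],a[2],tri(t,ce,s0,b0[0])[0])
    b=blob(s,(285,180,309,203),f);print(" side now",b[0],"x,y given y=-.073:",end="")
    o,d=ray(s,b[0]);print(o+d*(-.074-o[1])/d[1])
```

```text
[[232 226 202 160 139 138 137 138 137 138 137 138 137 137 137 154 194 224
  225 190 125  74]
 [232 227 204 160 135 130 129 133 136 138 136 138 136 137 136 154 192 224
  223 188 128  87]
 [232 228 209 166 126 105 106 115 123 126 122 125 129 134 137 153 192 223
  224 198 156 139]
 [233 230 221 179 121  75  70  79  91  92  90  95 111 127 134 149 186 219
  225 213 193 194]
 [232 232 225 187 116  57  45  52  56  57  54  61  79 105 123 143 176 213
  225 219 212 219]
 [231 231 226 187 118  61  48  47  45  45  40  40  54  77  98 125 165 203
  222 219 216 222]
 [232 232 227 198 147  97  69  51  47  45  45  41  45  51  68  90 127 167
  197 207 215 222]
 [231 231 228 220 192 160 123  82  56  45  46  46  44  43  48  53  75 114
  154 183 206 222]
 [230 230 230 228 224 209 180 137  90  59  53  52  56  53  49  43  51  84
  134 175 205 222]
 [230 230 231 229 229 227 217 186 146 113 101 106 110 103  89  69  61  92
  144 181 203 218]
 [230 229 229 230 230 229 227 219 195 176 170 175 179 171 153 128 114 135
  171 189 189 193]
 [228 229 229 229 229 228 228 227 224 219 216 219 221 217 206 191 179 191
  204 194 164 148]]
40 px [284.6737 239.3053] len [0.7322 1.3608] pos [ 0.5018 -0.074 ] dir deg from y 156.0584458526048 rect [0.6 1. ] 90.0 [ 0.5    -0.0759  0.0729]
 side now [297.5424 192.4267] x,y given y=-.073:[ 0.499  -0.074   0.1084]
60 px [284.3529 240.1202] len [ 3.702  12.1998] pos [ 0.4995 -0.073 ] dir deg from y 159.12102051590315 rect [11.9904  4.2245] 8.61564826965332 [ 0.4989 -0.0741  0.0758]
 side now [297.5846 192.3231] x,y given y=-.073:[ 0.4988 -0.074   0.1089]
75 px [284.4125 240.0877] len [ 4.5064 13.0421] pos [ 0.4996 -0.0732] dir deg from y 158.5844155677861 rect [12.6372  5.0869] 7.352379322052002 [ 0.4991 -0.0742  0.0762]
 side now [297.5997 192.3358] x,y given y=-.073:[ 0.4988 -0.074   0.1089]
```

Scaled: -10.7 cm is -0.214, 2.5 cm is 0.05, 10.4 degrees is 0.0289.

Emit:
send_rows(plan=[[[-0.06, 0.008, 0, 0, 0, 0.0139], [-0.14, 0.018, 0, 0, 0, 0.0289], [-0.214, 0.028, 0.02, 0, 0, 0.0289], [-0.214, 0.028, 0.05, 0, 0, 0.0289], [-0.214, 0.028, 0.05, 0, 0, 0.0289], [-0.214, 0.028, 0.05, 0, 0, 0.0289], [-0.214, 0.028, 0.05, 0, 0, 0.0289]]], fingers=1)

```text
clock: 9.52
tool_pos: [0.4982, -0.0713, 0.1521]
orientation: [180.0, -0.1, -110.0]
force: [0.0, 0.1, 0.3]
opening: 0.0878
gripper_force: 0.0
```

Run:
```python
from h import *
togo((.498,-.071,.100),-110)
s=ctrl.snapshot("side")
cv2.imwrite("pics/a5.png",cv2.resize(s["img"][140:230,250:350],None,fx=6,fy=6,interpolation=2)[:,:,::-1])
```

```text
tcp [ 0.4982 -0.0713  0.1521] ori [ 179.9521   -0.0567 -109.9879] F [0.0052 0.0552 0.3439] t 9.52 open 0.08780431212906807 grip 0.0
shift cm [-0.03    0.0252  5.2139] rot [ 0.0479 -0.0567  0.0121]
```

View pics/a5.png

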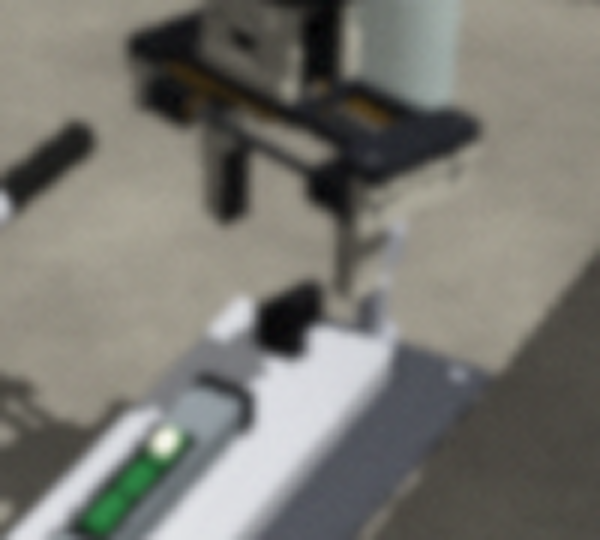

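The tips at (225,215) and (345,295) straddle the wing at (290,320), clear of the latch bar. Going down and gripping.

Scaled: 5.2 cm is 0.104, 4.2 cm is 0.084.

Emit:
send_rows(plan=[[[0, 0, 0.03, 0, 0, 0], [0, 0, 0.06, 0, 0, 0], [0, 0, 0.084, 0, 0, 0], [0, 0, 0.104, 0, 0, 0], [0, 0, 0.104, 0, 0, 0], [0, 0, 0.104, 0, 0, 0]]])

```text
clock: 10.07
tool_pos: [0.4983, -0.0714, 0.1003]
orientation: [180.0, -0.0, -110.0]
force: [0.9, -0.4, 0.2]
opening: 0.0877
gripper_force: 0.0
```

Emit:
send_rows(plan=[[[0, 0, 0, 0, 0, 0], [0, 0, 0, 0, 0, 0], [0, 0, 0, 0, 0, 0], [0, 0, 0, 0, 0, 0], [0, 0, 0, 0, 0, 0], [0, 0, 0, 0, 0, 0], [0, 0, 0, 0, 0, 0], [0, 0, 0, 0, 0, 0]]], fingers=0)

```text
clock: 10.73
tool_pos: [0.4983, -0.0706, 0.1003]
orientation: [-180.0, 0.0, -110.0]
force: [0.5, -0.3, -0.2]
opening: 0.0396
gripper_force: 0.0
```

Emit:
send_rows(plan=[[[0, 0, 0, 0, 0, 0], [0, 0, 0, 0, 0, 0], [0, 0, 0, 0, 0, 0], [0, 0, 0, 0, 0, 0], [0, 0, 0, 0, 0, 0], [0, 0, 0, 0, 0, 0], [0, 0, 0, 0, 0, 0], [0, 0, 0, 0, 0, 0]]])

```text
clock: 11.4
tool_pos: [0.4974, -0.0705, 0.1001]
orientation: [179.9, -0.0, -110.0]
force: [-4.3, 2.8, 3.2]
opening: 0.0135
gripper_force: 30.0
```

```bash
python3 -c "
from plant import ctrl
o=ctrl.get_obs();print(o['moment'],o['orientation'],o['joint_pos'])"
```

```text
[ 0.92863143  1.20874457 -0.04056884] [ 1.79920805e+02 -9.50732979e-03 -1.09989604e+02] [ 14.34819992  11.53291439 -30.42818905  -0.04946243 -48.10966321
 -34.3047609 ]
```

Scaled: 1.55 cm is 0.031, -0.07 cm is -0.0014.

Emit:
send_rows(plan=[[[0.0004, -0.0002, 0.003, 0, 0, 0], [0.001, -0.0004, 0.007, 0, 0, 0], [0.0014, -0.0006, 0.011, 0, 0, 0], [0.002, -0.0008, 0.015, 0, 0, 0], [0.0024, -0.001, 0.019, 0, 0, 0], [0.003, -0.0012, 0.023, 0, 0, 0], [0.0036, -0.0014, 0.027, 0, 0, 0], [0.004, -0.0016, 0.031, 0, 0, 0]]])

```text
clock: 12.07
tool_pos: [0.4973, -0.0728, 0.0848]
orientation: [179.9, -0.0, -110.0]
force: [-6.3, 3.0, 7.9]
opening: 0.0137
gripper_force: 30.0
```

Scaled: 0.45 cm is 0.009, 0.3 cm is 0.006.

Emit:
send_rows(plan=[[[0.0004, -0.0002, 0.003, 0, 0, 0], [0.0008, -0.0004, 0.006, 0, 0, 0], [0.0012, -0.0004, 0.009, 0, 0, 0], [0.0012, -0.0004, 0.009, 0, 0, 0], [0.0012, -0.0004, 0.009, 0, 0, 0], [0.0012, -0.0004, 0.009, 0, 0, 0]]])

```text
clock: 12.57
tool_pos: [0.4973, -0.0733, 0.0803]
orientation: [179.9, -0.0, -110.0]
force: [-4.4, 2.0, 5.9]
opening: 0.0136
gripper_force: 30.0
```

Emit:
send_rows(plan=[[[0, 0, 0.0016, 0, 0, 0], [0, 0, 0.0032, 0, 0, 0], [0, 0, 0.0032, 0, 0, 0], [0, 0, 0.0032, 0, 0, 0]]])

```text
clock: 12.9
tool_pos: [0.4972, -0.0735, 0.0787]
orientation: [179.9, -0.0, -110.0]
force: [-4.7, 2.5, 6.0]
opening: 0.014
gripper_force: 30.0
```

Scaled: 0.12 cm is 0.0024, 0.06 cm is 0.0012.

Emit:
send_rows(plan=[[[0, 0, 0.0012, 0, 0, 0], [0, 0, 0.0024, 0, 0, 0], [0, 0, 0.0024, 0, 0, 0], [0, 0, 0.0024, 0, 0, 0]]])

```text
clock: 13.23
tool_pos: [0.4972, -0.0736, 0.0776]
orientation: [179.9, -0.0, -110.0]
force: [-5.4, 1.2, 6.6]
opening: 0.0136
gripper_force: 30.0
```

Scaled: 0.12 cm is 0.0024, 0.06 cm is 0.0012.

Emit:
send_rows(plan=[[[0, 0, 0.0012, 0, 0, 0], [0, 0, 0.0024, 0, 0, 0], [0, 0, 0.0024, 0, 0, 0], [0, 0, 0.0024, 0, 0, 0]]])

```text
clock: 13.57
tool_pos: [0.4972, -0.0737, 0.0764]
orientation: [179.9, -0.0, -110.0]
force: [-5.8, 0.0, 6.2]
opening: 0.0136
gripper_force: 30.0
```

```bash
cat >> h.py <<'E'
def bub(name=None):
    s=ctrl.snapshot("side")
    x0,y0,x1,y1=250,180,300,230
    c=cv2.resize(s["img"][y0:y1,x0:x1],None,fx=8,fy=8,interpolation=2)
    if name: cv2.imwrite(name,c[:,:,::-1])
    i=c.astype(int);g=((i[:,:,1]>i[:,:,0]+25)&(i[:,:,1]>i[:,:,2]+15)).astype(np.uint8)
    return s,c,g
E
python3 - <<'E'
from h import *
bub("pics/b1.png");o=ctrl.get_obs();print(o["moment"],o["force"],o["tool_pos"])
E
```

```text
[ 0.5369  1.9556 -0.1047] [-4.8711  0.674   6.1692] [ 0.4972 -0.0737  0.0764]
```

View pics/b1.png

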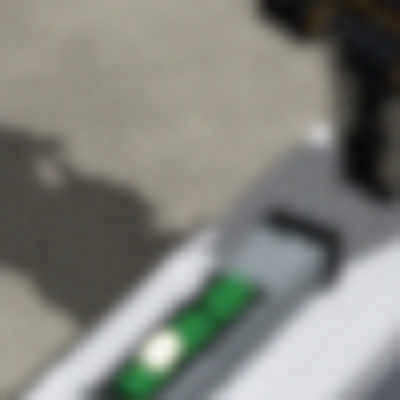

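The bubble is at (160,350) in the vial, which runs from about (120,385) to (255,285), so it's on the hinge side of the middle. The screw end is a little low, as expected, so I'll keep pressing until the foot touches.

Scaled: 0.12 cm is 0.0024, 0.06 cm is 0.0012.

Emit:
send_rows(plan=[[[0, 0, 0.0012, 0, 0, 0], [0, 0, 0.0024, 0, 0, 0], [0, 0, 0.0024, 0, 0, 0], [0, 0, 0.0024, 0, 0, 0]]])

```text
clock: 13.95
tool_pos: [0.4972, -0.0738, 0.0755]
orientation: [179.9, -0.1, -110.0]
force: [-7.1, 0.1, 10.1]
opening: 0.0139
gripper_force: 30.0
```

Scaled: 0.12 cm is 0.0024, 0.06 cm is 0.0012.

Emit:
send_rows(plan=[[[0, 0, 0.0012, 0, 0, 0], [0, 0, 0.0024, 0, 0, 0], [0, 0, 0.0024, 0, 0, 0], [0, 0, 0.0024, 0, 0, 0]]])

```text
clock: 14.28
tool_pos: [0.4972, -0.0738, 0.075]
orientation: [179.9, -0.1, -110.0]
force: [-9.6, 2.1, 19.2]
opening: 0.0135
gripper_force: 30.0
```

Scaled: -0.2 cm is -0.004, -0.14 cm is -0.0028, 30 degrees is 0.0833.

Emit:
send_rows(plan=[[[0, 0, -0.0004, 0, 0, 0.0111], [0, 0, -0.001, 0, 0, 0.0222], [0, 0, -0.0016, 0, 0, 0.0333], [0, 0, -0.0022, 0, 0, 0.0444], [0, 0, -0.0028, 0, 0, 0.0556], [0, 0, -0.0034, 0, 0, 0.0694], [0, 0, -0.004, 0, 0, 0.0833], [0, 0, -0.004, 0, 0, 0.0833]]])

```text
clock: 14.95
tool_pos: [0.4974, -0.0738, 0.0771]
orientation: [180.0, -0.1, -140.3]
force: [-7.6, 1.7, 17.3]
opening: 0.0142
gripper_force: 30.0
```

```bash
cat >> h.py <<'E'
def vial():
    "bubble offset along vial (m, + to screw) from green/pale areas on shelf-top plane, side camera"
    o=ctrl.get_obs();print("F",o["force"],"M",o["moment"],"tcp",o["tool_pos"],"yaw",o["orientation"][2],"t",o["clock"])
    s,c,g=bub();i=c.astype(int)
    n,l,st,ce=cv2.connectedComponentsWithStats(g);print("green",[(st[k,4],ce[k].round(1)) for k in range(1,n) if st[k,4]>60])
    full=cv2.morphologyEx(g,cv2.MORPH_CLOSE,np.ones((61,61)))
    pale=((i.min(2)>150)&(full>0)).astype(np.uint8)
    n,l,st,ce=cv2.connectedComponentsWithStats(pale);k=1+np.argmax(st[1:,4]) if n>1 else 0
    print("pale",st[k],ce[k])
    # profile along vial: predicted world line at vial top
    z=.104;y0=-.0735+.165
    P=np.linalg.inv(s["pose"]);u=[]
    for d in np.arange(-.036,.0361,.003):
        q=s["K"]@(P@[.4967+.165*.0256-d*.0256,y0-d,z-.008,1])[:3];u.append((q[:2]/q[2]))
    u=np.float32(u);m=cv2.remap(s["img"],u[:,:1],u[:,1:],1)[:,0]
    for d,p,v in zip(np.arange(-36,37,3),u,m):print(d,p.round(1),v)
E
python3 -c "
from h import *
vial()"
```

```text
F [-7.5639  1.7008 17.3254] M [ 0.8037  3.363  -0.0023] tcp [ 0.4974 -0.0738  0.0771] yaw -140.26699968184522 t 14.95
green [(np.int32(5298), array([190. , 332.4]))]
pale [138 339  34  35 306] [159.9052 358.7255]
-36 [265.9 227.6] [ 44 109  59]
-33 [266.4 227.1] [ 64 129  77]
-30 [267.  226.6] [106 155 110]
-27 [267.5 226. ] [153 183 147]
-24 [268.  225.5] [198 213 187]
-21 [268.6 225. ] [226 232 212]
-18 [269.1 224.5] [231 236 219]
-15 [269.6 223.9] [230 234 217]
-12 [270.1 223.4] [212 221 198]
-9 [270.6 222.9] [172 194 163]
-6 [271.2 222.4] [120 163 120]
-3 [271.7 221.9] [ 77 142  89]
0 [272.2 221.4] [ 53 131  72]
3 [272.7 220.9] [ 45 128  66]
6 [273.2 220.4] [ 42 124  64]
9 [273.7 219.9] [ 42 121  62]
12 [274.2 219.4] [ 39 112  57]
15 [274.7 218.8] [ 37 102  53]
18 [275.2 218.3] [36 97 51]
21 [275.7 217.8] [ 38 103  55]
24 [276.2 217.4] [ 41 114  60]
27 [276.7 216.9] [ 43 122  64]
30 [277.2 216.4] [ 44 125  65]
33 [277.7 215.9] [ 45 126  66]
36 [278.2 215.4] [ 51 127  71]
```

Scaled: -0.14 cm is -0.0028, -0.11 cm is -0.0022, 20 degrees is 0.0556.

Emit:
send_rows(plan=[[[0, 0, -0.0006, 0, 0, 0.0111], [0, 0, -0.0012, 0, 0, 0.0222], [0, 0, -0.0016, 0, 0, 0.0333], [0, 0, -0.0022, 0, 0, 0.0444], [0, 0, -0.0028, 0, 0, 0.0556], [0, 0, -0.0028, 0, 0, 0.0556], [0, 0, -0.0028, 0, 0, 0.0556], [0, 0, -0.0028, 0, 0, 0.0556]]])

```text
clock: 15.67
tool_pos: [0.4975, -0.0739, 0.0784]
orientation: [-180.0, -0.1, -160.0]
force: [-7.9, 0.6, 17.9]
opening: 0.014
gripper_force: 30.0
```

Emit:
send_rows(plan=[[[0, 0, 0, 0, 0, 0], [0, 0, 0, 0, 0, 0], [0, 0, 0, 0, 0, 0], [0, 0, 0, 0, 0, 0], [0, 0, 0, 0, 0, 0], [0, 0, 0, 0, 0, 0], [0, 0, 0, 0, 0, 0], [0, 0, 0, 0, 0, 0]]])

```text
clock: 16.33
tool_pos: [0.4975, -0.0738, 0.0785]
orientation: [-180.0, -0.1, -160.0]
force: [-7.7, 2.2, 17.1]
opening: 0.0137
gripper_force: 30.0
```

```bash
python3 -c "
from h import *
vial()"
```

```text
F [-7.7412  2.2171 17.1186] M [0.5393 3.1754 0.0112] tcp [ 0.4975 -0.0738  0.0785] yaw -159.9538569752393 t 16.3333
green [(np.int32(3124), array([215.3, 306.3])), (np.int32(2109), array([144.6, 375.1]))]
pale [180 323   9  27 182] [183.3407 335.6813]
-36 [265.9 227.6] [ 37 107  55]
-33 [266.4 227.1] [ 40 120  62]
-30 [267.  226.6] [ 43 126  65]
-27 [267.5 226. ] [ 44 128  67]
-24 [268.  225.5] [ 50 131  71]
-21 [268.6 225. ] [ 63 136  79]
-18 [269.1 224.5] [101 152 106]
-15 [269.6 223.9] [146 176 140]
-12 [270.1 223.4] [189 205 178]
-9 [270.6 222.9] [220 227 206]
-6 [271.2 222.4] [227 232 216]
-3 [271.7 221.9] [229 234 217]
0 [272.2 221.4] [212 223 200]
3 [272.7 220.9] [176 202 169]
6 [273.2 220.4] [121 167 123]
9 [273.7 219.9] [ 76 140  88]
12 [274.2 219.4] [ 51 121  66]
15 [274.7 218.8] [ 41 110  58]
18 [275.2 218.3] [ 36 102  54]
21 [275.7 217.8] [ 38 104  56]
24 [276.2 217.4] [ 40 114  60]
27 [276.7 216.9] [ 42 122  63]
30 [277.2 216.4] [ 44 126  66]
33 [277.7 215.9] [ 45 128  67]
36 [278.2 215.4] [ 49 129  70]
```

Scaled: -0.13 cm is -0.0026, -0.12 cm is -0.0024, 18 degrees is 0.05.

Emit:
send_rows(plan=[[[0, 0, -0.0006, 0, 0, 0.0111], [0, 0, -0.0012, 0, 0, 0.0222], [0, 0, -0.0018, 0, 0, 0.0333], [0, 0, -0.0024, 0, 0, 0.0444], [0, 0, -0.0026, 0, 0, 0.05], [0, 0, -0.0026, 0, 0, 0.05], [0, 0, -0.0026, 0, 0, 0.05], [0, 0, -0.0026, 0, 0, 0.05]]])

```text
clock: 17.05
tool_pos: [0.4975, -0.0739, 0.0797]
orientation: [-180.0, -0.1, -178.0]
force: [-7.8, 0.6, 16.1]
opening: 0.014
gripper_force: 30.0
```

Emit:
send_rows(plan=[[[0, 0, 0, 0, 0, 0], [0, 0, 0, 0, 0, 0], [0, 0, 0, 0, 0, 0], [0, 0, 0, 0, 0, 0], [0, 0, 0, 0, 0, 0], [0, 0, 0, 0, 0, 0], [0, 0, 0, 0, 0, 0], [0, 0, 0, 0, 0, 0]]])

```text
clock: 17.72
tool_pos: [0.4976, -0.0739, 0.0797]
orientation: [-180.0, -0.1, -178.0]
force: [-7.1, 0.7, 16.2]
opening: 0.0138
gripper_force: 30.0
```

```bash
python3 -c "
from h import *
vial()"
```

```text
F [-7.1137  0.7038 16.2483] M [0.3415 2.9976 0.0168] tcp [ 0.4976 -0.0739  0.0797] yaw -177.9504731298415 t 17.7167
green [(np.int32(5257), array([184.1, 336.3]))]
pale [189 316   8  25  66] [193.9394 326.4545]
-36 [265.9 227.6] [ 35 106  54]
-33 [266.4 227.1] [ 40 121  61]
-30 [267.  226.6] [ 42 127  63]
-27 [267.5 226. ] [ 43 128  64]
-24 [268.  225.5] [ 43 128  65]
-21 [268.6 225. ] [ 42 127  64]
-18 [269.1 224.5] [ 42 121  62]
-15 [269.6 223.9] [ 50 116  65]
-12 [270.1 223.4] [ 80 123  84]
-9 [270.6 222.9] [127 148 119]
-6 [271.2 222.4] [177 190 164]
-3 [271.7 221.9] [214 223 200]
0 [272.2 221.4] [224 232 213]
3 [272.7 220.9] [228 234 215]
6 [273.2 220.4] [212 223 200]
9 [273.7 219.9] [178 202 169]
12 [274.2 219.4] [130 168 128]
15 [274.7 218.8] [ 80 132  88]
18 [275.2 218.3] [ 51 109  64]
21 [275.7 217.8] [ 41 107  58]
24 [276.2 217.4] [ 40 113  60]
27 [276.7 216.9] [ 41 121  63]
30 [277.2 216.4] [ 44 125  65]
33 [277.7 215.9] [ 45 128  67]
36 [278.2 215.4] [ 47 127  69]
```

```bash
cat > v2.py <<'E'
from h import *
def v2(up=0.0):
    acc=[ctrl.snapshot("side") for _ in range(4)];s=acc[0];img=np.mean([a["img"] for a in acc],0).astype(np.float32)
    P=np.linalg.inv(s["pose"]);ds=np.arange(-55,56.);u=[]
    for d in ds/1000:
        q=s["K"]@(P@[.4967+.165*.0256-d*.0256,-.0735+.165-d,.100+up,1])[:3];u.append(q[:2]/q[2])
    u=np.float32(u);m=cv2.remap(img,u[:,:1],u[:,1:],cv2.INTER_CUBIC)[:,0]
    r,g=m[:,0],m[:,1]
    def cross(a,lo,hi,th):
        k=[i for i in range(len(ds)-1) if lo<=ds[i]<hi and (a[i]-th)*(a[i+1]-th)<0]
        return [round(float(ds[i]+(th-a[i])/(a[i+1]-a[i])),1) for i in k]
    print("bubble edges r=135",cross(r,-40,40,135),"vial ends g-r=40",cross(g-r,-55,55,40))
    for lo,hi in((-28,-6),(8,30)):
        k=(ds>=lo)&(ds<=hi);print("line",[(int(d),int(x)) for d,x in zip(ds[k],g[k])])
if __name__=="__main__":v2()
E
python3 v2.py
python3 - <<'E'
# same for the stored shot with the bubble at the screw end (shelf up): only the vial ends and hinge-side line
from h import *
import v2
class S:
    pass
real=ctrl.snapshot("side")
f=dict(real,img=cv2.imread("pics/a4s.png")[:,:,::-1])
class C: snapshot=staticmethod(lambda n:f)
v2.ctrl=C
v2.v2(.008)
E
```

```text
bubble edges r=135 [-12.4, 9.4] vial ends g-r=40 [-43.8, -16.0, 11.6, 41.0]
line [(-28, 122), (-27, 121), (-26, 119), (-25, 119), (-24, 119), (-23, 118), (-22, 116), (-21, 112), (-20, 109), (-19, 107), (-18, 107), (-17, 107), (-16, 109), (-15, 115), (-14, 125), (-13, 139), (-12, 156), (-11, 175), (-10, 190), (-9, 207), (-8, 219), (-7, 230), (-6, 236)]
line [(8, 188), (9, 171), (10, 155), (11, 140), (12, 127), (13, 116), (14, 107), (15, 100), (16, 98), (17, 99), (18, 101), (19, 104), (20, 106), (21, 109), (22, 112), (23, 116), (24, 118), (25, 119), (26, 120), (27, 120), (28, 120), (29, 121), (30, 122)]
bubble edges r=135 [19.1] vial ends g-r=40 [-48.1, 14.9]
line [(-28, 118), (-27, 117), (-26, 115), (-25, 114), (-24, 113), (-23, 111), (-22, 107), (-21, 102), (-20, 98), (-19, 97), (-18, 95), (-17, 95), (-16, 95), (-15, 95), (-14, 98), (-13, 101), (-12, 107), (-11, 110), (-10, 112), (-9, 114), (-8, 116), (-7, 118), (-6, 120)]
line [(8, 105), (9, 100), (10, 97), (11, 95), (12, 95), (13, 97), (14, 102), (15, 108), (16, 119), (17, 130), (18, 144), (19, 158), (20, 172), (21, 186), (22, 199), (23, 209), (24, 219), (25, 227), (26, 234), (27, 238), (28, 240), (29, 241), (30, 241)]
```

Scaled: -0.02 cm is -0.0004, 2.5 degrees is 0.0069.

Emit:
send_rows(plan=[[[0, 0, -0.0004, 0, 0, 0.0056], [0, 0, -0.0004, 0, 0, 0.0069], [0, 0, -0.0004, 0, 0, 0.0069], [0, 0, -0.0004, 0, 0, 0.0069], [0, 0, -0.0004, 0, 0, 0.0069], [0, 0, -0.0004, 0, 0, 0.0069], [0, 0, -0.0004, 0, 0, 0.0069], [0, 0, -0.0004, 0, 0, 0.0069]]])

```text
clock: 18.68
tool_pos: [0.4976, -0.0739, 0.0799]
orientation: [-180.0, -0.1, 179.6]
force: [-7.8, -0.1, 15.4]
opening: 0.0136
gripper_force: 30.0
```

Emit:
send_rows(plan=[[[0, 0, 0, 0, 0, 0], [0, 0, 0, 0, 0, 0], [0, 0, 0, 0, 0, 0], [0, 0, 0, 0, 0, 0], [0, 0, 0, 0, 0, 0], [0, 0, 0, 0, 0, 0], [0, 0, 0, 0, 0, 0], [0, 0, 0, 0, 0, 0]]])

```text
clock: 19.35
tool_pos: [0.4975, -0.0739, 0.0799]
orientation: [-180.0, -0.1, 179.6]
force: [-7.5, 0.2, 15.9]
opening: 0.0141
gripper_force: 30.0
```

```bash
python3 v2.py
```

```text
bubble edges r=135 [-11.8, 10.6] vial ends g-r=40 [-43.8, -15.7, 13.4, 41.0]
line [(-28, 123), (-27, 122), (-26, 120), (-25, 120), (-24, 120), (-23, 119), (-22, 117), (-21, 113), (-20, 110), (-19, 107), (-18, 105), (-17, 103), (-16, 104), (-15, 107), (-14, 115), (-13, 127), (-12, 143), (-11, 161), (-10, 176), (-9, 195), (-8, 208), (-7, 222), (-6, 231)]
line [(8, 204), (9, 187), (10, 171), (11, 155), (12, 139), (13, 126), (14, 115), (15, 105), (16, 101), (17, 101), (18, 102), (19, 105), (20, 107), (21, 110), (22, 112), (23, 116), (24, 118), (25, 119), (26, 119), (27, 119), (28, 119), (29, 120), (30, 122)]
```

```bash
python3 -c "
from plant import ctrl
print(ctrl.close_job())"
```

```text
the job is handed in; nothing more can be done
None
```

I twisted the latch to its stop and guided it back in the grip before releasing it, then pressed the shelf down onto the plate and handed in at about 20 s, still gripping and pressing (about 16 N) with the bubble within about 1 mm of centre.

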